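Clear the chest lid, try its catch and hold it open

ROBOT

A 6-joint arm with a two-finger parallel gripper is mounted at the origin on the work surface. World frame = base frame: x ahead of the robot, y to its left, z up, the work surface at z = 0. Lengths are in m, angles in degrees, forces in N, time in s.
With the tool pointing down it reaches from about 0.4 to 0.925 m from the base axis. Payload 3.4 kg.
Tool frame: the origin (TCP) lies at the very end of the fingers, on their centre line; the grasp point (between the pads) lies 19 mm behind it; z points along the fingers, y is the line along which they close (so a half turn about z gives the same grasp; the last joint's range is limited). The gripper opens to 85 mm and grips with 20 to 120 N. Pads are 22 mm wide; open, the fingers measure 114 mm over their backs; the gripper's body (76 mm by 85 mm) begins 54 mm behind the grasp point. The pads swing forward as they close: fully open they stand 13 mm farther back than shut.
Start: joints at [-74.742, 17.578, 86.31, -0, 76.112, -4.211], TCP at [0.192, -0.542, 0.231] pointing down, gripper open.
Joint ranges: [-179.03, 179.03], [-60, 130.46], [8.19, 133.38], [-81.62, 261.62], [5.75, 156.47], [-153.77, 153.77]. Speed limits (degrees/s): [147.25, 147.25, 180, 180, 180, 180].

INTERFACE

Orientations are given as [roll, pitch, yaw] about the fixed x, y, z axes, in that order (R = Rz(yaw) Ry(pitch) Rx(roll)).
In Python, from bench import arm gives the robot as it stands. The module is installed in compiled form; this text tells all that it offers.
- The arm moves only by the shell command python3 -m creep 'ROWS' [OPENING] [FORCE]. ROWS is JSON, a list of rows, each a list of 2 entries, a list of its own where there are three numbers: the shift along the tool's x, y, z in units of 30 mm (1.0 is 30 mm), then the turn, a rotation vector about the tool's x, y, z in units of 90 degrees (1.0 is 90 degrees). A call has 1 to 12 rows; each row shifts and turns the commanded pose from where the row before left it, along the tool's axes as they then stand; what a row does not reach is not made up. A row lasts 1/8 s, in which the tool goes at most 62.5 mm and 10.7 degrees, less where a joint would pass 70% of its speed; a pose out of reach is approached as far as the arm can. A call with a number of a shift or a turn outside -1 to 1 is refused whole. A call with a gripper value outside its range is refused whole. OPENING is the opening in per cent of the stroke, from 0 (shut) to 100 (fully open), set as the call begins (- or left out, the last holds). The fingers move at their own pace and stop on an object; FORCE is the grip in N (left out, the last holds). Time passes only in rows, so rows that do not move let the fingers close. It gives the time, the measured TCP pose, the force, the opening and the grip force at its end, in the units of the state.
- arm.state(): the state, without advancing time (a new reading comes with each control period).
- arm.snapshot(name): name is "side" or "top"; returns a dict with "color" (400x640x3 uint8, red, green, blue), "range_z" (400x640 float32, m along the optical axis (not along the pixel's ray), 0 where there is no reading), "fovy" (degrees; the focal length in pixels is half the picture's height over the tangent of half this angle, whatever the lens; pixels are square), "cx", "cy" (the principal point, pixels), "dist_coeffs" ([k1, k2, p1, p2, k3] as OpenCV has them; the pictures are not rectified), "R" (3x3) and "t" (3): a world point X has camera coordinates R X + t. Camera axes: x right, y down, z forward; pixel columns grow to the right and rows downward; lengths in m; the calibration is good to about 2 mm. A picture is of the moment at which its call begins.
- arm.job_done(): hands the job in; it is judged then, once.
The state is a dict: "clock": time; "qpos": joint angles; "joint_vel": joint speeds; "tau": joint torques, N m; "position": TCP position; "tcp_rot": TCP orientation; "ft_force": force on the tool from outside, world axes, zero at the start; "wrist_torque": the same for the moment, N m; "width": finger opening in m; "finger_force": force on a finger pad.
Only numpy, scipy, OpenCV 4.12 (cv2) and the standard library are available. Lean on these libraries where they do the work, as an engineer would, in place of code of your own. Each camera call takes 0.05 s, during which the arm holds its last target. There are 200 camera calls.

TASK

Clear the lid of the steel chest: stack its two cartons squarely, in either order, onto the carton standing on the bench. Then, before touching the release tab, tug the lid upward by its bar to learn whether the hidden catch is holding it; if it is held, push the release tab all the way over. Raise the lid by its bar to about 45 degrees and finish while holding it there in the gripper; leave everything else on the bench alone.

Things in the scene. Friction and masses are not known exactly. Their poses are not given: they have to be found in the camera images.
- carton_base_mid (a point): centre of the carton that stands alone on the bench to the left of the chest, the foot of the column: a closed cardboard carton 56 (its x) x 90 (its y) x 40 high (z up), loose, about 0.6 kg
- carton_thick_mid (a point): centre of the thicker carton lying on the chest lid: closed cardboard, 56 (x) x 90 (y) x 45 high (z up), loose, 0.3 to 0.5 kg. The two cartons lie side by side on the lid, far side of the bar, either one on the left; all cartons have the same 56 x 90 footprint
- carton_thin_mid (a point): centre of the thinner carton lying on the chest lid: closed cardboard, 56 (x) x 90 (y) x 34 high (z up), loose, 0.2 to 0.4 kg
- carton_base: the same carton as a whole; origin at the centre of its underside
- carton_thick: the thicker carton as a whole; origin at the centre of its underside
- carton_thin: the thinner carton as a whole; origin at the centre of its underside
- chest: grey steel chest 220 deep (its x, pointing away from the robot) x 300 wide (its y, to the left) x 108 high, fixed to the bench; origin at the centre of its underside. Its top is at z 108: a fixed rail 44 deep along the edge nearest the robot (chest x -110 to -66), and behind it the lid (chest x -64 to 110), an 8 thick steel plate, top flush with the rail at z 108, hinged along its far edge on an axis along chest y at chest x 110, z 104
- lid_angle (a joint): opening angle of the lid in rad: 0 shut, grows as the near edge is lifted, stop at 1.3. It falls shut by its weight unless held; lifting it free takes about 4 N at the bar, plus whatever a tight grip adds because the bar must turn between the fingers and travels on an arc about the hinge, upward and slightly away from the robot. A hidden catch under the near edge may or may not be holding it: then it lifts only some 0.01 to 0.02 rad (2 to 3 mm at the bar) and stops dead
- bar_mid (a point): middle of the lid's pull bar, on its axis: a round steel bar of diameter 12, straight for 110 along chest y, on a foot at each end, moving with the lid. Lid shut: it stands 38 above the lid (bar axis 146 above the bench), at chest x -35, y 0, that is 145 from the hinge axis in chest x and 42 above it. Axes as the lid's: x away from the robot, y along the bar
- lid: the lid with its bar, as a whole; origin on the hinge axis at the middle of its length; axes as the chest's when shut. It is 174 x 300 x 8
- release_slide (a joint): travel of the release tab in m: 0 as found, 0.022 at its end stop, to the left (chest +y), towards the chest's middle; needs about 2 N (under 4 N) and stays where it is left. Pushing it to the end stop frees the catch for good, even if the lid is shut and let go
- slide_tab (a point): centre of the release tab that stands up out of a steel lock plate, 32 x 80 x 4, on top of the near rail towards its right end (plate centre at chest x -88, y -100; tab as found at chest x -88, y -111): 22 (chest x) x 10 (chest y) x 24 high, centre 124 above the bench
- horseshoe_a: a loose horseshoe lying flat on the bench on the robot's side of the chest, 130 x 120 x 9; to be left alone
- horseshoe_b: a second horseshoe lying flat on the left at the back of the bench, 130 x 120 x 9; to be left alone
- hammer: a hammer lying on the bench at the front right, about 300 long; to be left alone
- angle_grinder: an angle grinder lying on the bench to the right of the chest, about 320 long, 60 high; to be left alone
- disc_stack: a stack of grinding discs standing behind the column on the left, diameter 76, 45 high; to be left alone
- rivet_jar: a closed jar standing between robot and column, diameter 56, 85 high; to be left alone
- cup_brush: a wire cup brush standing at the left front, diameter 68, 42 high; to be left alone

How it is judged (in metres and radians):
On the way, in this order (a step that is already met when the one before it is completed fails the run):
1. one carton from the lid stands squarely on the base carton, let go ((((horizontal distance between carton_thick_mid and carton_base_mid below 0.014 m and angle between the x axis of carton_thick_mid and the x axis of carton_base_mid, either way round below 0.17 rad and height (world z) of carton_thick_mid between 0.05 and 0.112 m and angle between carton_thick_mid's own z axis and vertical below 0.08 rad) and contact force between the fingers and carton_thick below 0.2 N and linear speed of carton_thick below 0.02 m/s) or ((horizontal distance between carton_thin_mid and carton_base_mid below 0.014 m and angle between the x axis of carton_thin_mid and the x axis of carton_base_mid, either way round below 0.17 rad and height (world z) of carton_thin_mid between 0.05 and 0.112 m and angle between carton_thin_mid's own z axis and vertical below 0.08 rad) and contact force between the fingers and carton_thin below 0.2 N and linear speed of carton_thin below 0.02 m/s))), for 0.15 s.
2. both cartons from the lid are stacked squarely in the column, let go (horizontal distance between each of carton_thick_mid, carton_thin_mid and carton_base_mid below 0.014 m and angle between the x axis of each of carton_thick_mid, carton_thin_mid and the x axis of carton_base_mid, either way round below 0.17 rad and height (world z) of carton_thick_mid between 0.05 and 0.112 m and angle between each of carton_thick_mid, carton_thin_mid's own z axis and vertical below 0.08 rad and height (world z) of carton_thin_mid between 0.05 and 0.112 m and contact force between the fingers and carton_thick below 0.2 N and contact force between the fingers and carton_thin below 0.2 N and linear speed of each of carton_thick, carton_thin below 0.02 m/s), for 0.15 s.
3. with the release tab not yet moved, the lid has been tugged by its bar: either the catch was felt to hold it or the lid came up (value of joint release_slide below 0.005 m and contact force between the fingers and lid above 1 N and (contact force between chest and lid above 2.5 N or value of joint lid_angle above 0.1 rad)), for 0.04 s.
4. the lid is raised by its bar to about 45 degrees (value of joint lid_angle above 0.55 rad and contact force between the fingers and lid above 1 N), for 0.2 s.
At the end, for the whole second after the job is handed in: The lid is held still by its bar in the fingers (contact force over 1 N), open 0.55 to 1.02 rad (32 to 58 degrees), and both cartons stand at rest on the base carton, upright, centres within 14 mm horizontally of the base carton's centre, turned under 10 degrees from it (all of step 2 and all of step 4 and value of joint lid_angle below 1.02 rad and velocity of joint lid_angle between -0.1 and 0.1 rad/s); the arm keeps its last pose, push and grip.
It fails at once if a thing on the bench that is not part of the job was moved more than 30 mm (distance of any of horseshoe_a, horseshoe_b, hammer, angle_grinder, disc_stack, rivet_jar, cup_brush from where it was at the start of the episode above 0.03 m).
It fails at once if a carton was tipped over (angle between any of carton_base_mid, carton_thick_mid, carton_thin_mid's own z axis and vertical above 0.6 rad).
It also fails if it takes over 72 s, if anything falls off the work surface, if the arm or the gripper's body presses on something with over 40 N, if the wrist force passes 120 N, or if a joint passes its speed limit or range.

## Working session

There is one attempt and no reset: what is moved stays moved. The work goes in short steps, Python scripts to look and compute and a shell command to move; the robot and the scene stay as the last step left them, time stands still between calls to the robot, and variables do not carry over. Pictures are saved under pics/ and viewed, at most 10 in all, crops included, and the job is handed in when it is done.

```bash
mkdir -p pics; cat > h.py <<'E'
from bench import arm
import numpy as np, cv2
def snap(n,f=None):
    s=arm.snapshot(n)
    if f: cv2.imwrite('pics/'+f,s['color'][:,:,::-1])
    return s
def cloud(s):
    h,w=s['range_z'].shape; f=h/2/np.tan(np.radians(s['fovy']/2))
    K=np.array([[f,0,s['cx']],[0,f,s['cy']],[0,0,1]])
    u,v=np.meshgrid(np.arange(w),np.arange(h))
    p=cv2.undistortPoints(np.stack([u,v],-1).reshape(-1,1,2).astype(np.float64),K,np.array(s['dist_coeffs'],float)).reshape(h,w,2)
    z=s['range_z'].astype(float)
    c=np.dstack([p*z[...,None],z])
    X=(c-np.array(s['t']))@np.array(s['R'])
    X[z==0]=np.nan
    return X
E
python3 - <<'E'
from h import *
st=arm.state(); print(st)
for n in('top','side'):
    s=snap(n,n+'0.png'); X=cloud(s); np.save(n+'X.npy',X); print(n,s['fovy'],-np.array(s['R']).T@np.array(s['t']))
    np.save(n+'C.npy',s['color'])
E
```

```text
{'clock': 0.0, 'qpos': array([-7.47421537e+01,  1.76228520e+01,  8.63831251e+01,  1.40942640e-04,
        7.61094449e+01, -4.21186364e+00]), 'joint_vel': array([-0.04567661, -0.04548384, -0.08689701,  0.07049438, -0.07733468,
        0.04215225]), 'tau': array([ 1.76210183e-04, -4.57552779e+01, -2.51915842e+01, -2.02770434e-04,
        1.31581997e-02, -1.52484643e-05]), 'position': array([ 0.19144434, -0.5414709 ,  0.23038014]), 'tcp_rot': array([-1.79884900e+02, -8.61351450e-03,  1.94696674e+01]), 'ft_force': array([0.49635539, 0.3052963 , 0.26647122]), 'wrist_torque': array([0.02446057, 0.0524101 , 0.00928609]), 'finger_force': 0.0, 'width': 0.08558201137630597}
top 45.41214588786961 [ 0.38187862 -0.03871677  1.40638805]
side 55.79451543544483 [0.05179778 0.87308077 0.91762269]
```

View pics/top0.png

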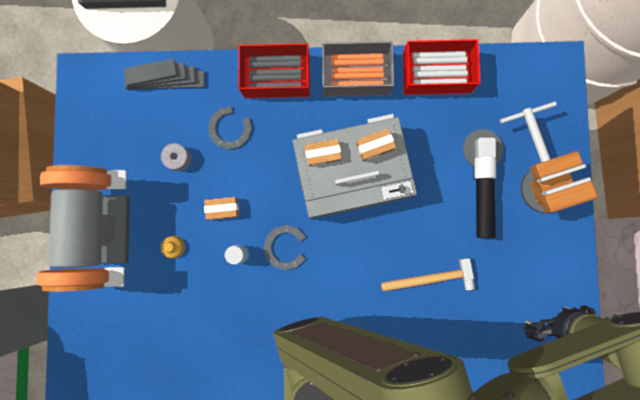

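View pics/side0.png

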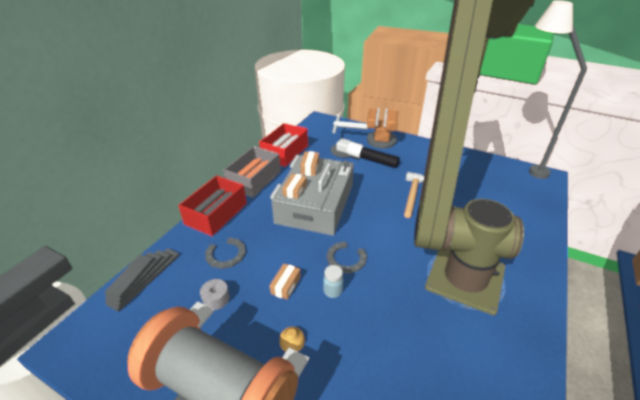

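The top view shows the chest at about (355,165), with cartons on its lid at (323,151) and (377,144), its bar at (357,179) and its tab at (398,188). The base carton is at (221,208) and the jar at (236,254). The side view matches. Next I fit poses from the depth.

```bash
cat >> h.py <<'E'
def fit(X,box,zlo,zhi,show=''):
    u0,v0,u1,v1=box; P=X[v0:v1,u0:u1].reshape(-1,3)
    P=P[np.isfinite(P[:,2])]; P=P[(P[:,2]>zlo)&(P[:,2]<zhi)]
    (c,wh,a)=cv2.minAreaRect((P[:,:2]*1000).astype(np.float32))
    if wh[0]<wh[1]: ax=a+90
    else: ax=a
    ax=(ax+90)%180-90  # direction of long side from x
    print(show,'c',np.round(c,1),'wh',np.round(wh,1),'long axis deg',round(ax,1),'zmed',np.round(np.median(P[:,2])*1000,1),'n',len(P),'mean',np.round(P.mean(0)*1000,1))
E
python3 - <<'E'
from h import *
X=np.load('topX.npy')
fit(X,(195,190,245,228),.03,.06,'base')
fit(X,(297,130,350,172),.128,.2,'left')
fit(X,(350,120,403,165),.128,.2,'right')
fit(X,(330,170,385,190),.135,.2,'bar')
fit(X,(380,175,420,205),.118,.2,'tab')
fit(X,(285,110,425,225),.095,.115,'chesttop')
fit(X,(220,240,252,270),.06,.1,'jar')
fit(X,(155,140,195,175),.03,.06,'discs')
fit(X,(155,232,190,262),.02,.06,'brush')
E
```

```text
base c [475.4 281.1] wh [56.5 90.2] long axis deg -84.7 zmed 39.5 n 616 mean [475.3 281.   39.6]
left c [615.9 -18.4] wh [57.3 90.4] long axis deg -81.5 zmed 141.3 n 716 mean [614.7 -18.6 141.1]
right c [ 632.2 -159.6] wh [56.5 90.8] long axis deg -70.8 zmed 152.0 n 765 mean [ 630.5 -158.9  151.3]
bar c [ 544.2 -107.6] wh [ 12.1 119.4] long axis deg -79.0 zmed 150.1 n 203 mean [ 543.7 -108.1  150.2]
tab c [ 513.7 -226.7] wh [21.7 10. ] long axis deg 9.4 zmed 133.9 n 36 mean [ 513.3 -226.5  133.9]
chesttop c [ 583.9 -100.8] wh [231.3 300.4] long axis deg -78.8 zmed 107.5 n 6978 mean [ 570.9 -102.   107.5]
jar c [342.6 233.1] wh [48.8 47.7] long axis deg 84.5 zmed 84.3 n 274 mean [342.3 232.   83.5]
discs c [628.2 416.8] wh [74.6 74.6] long axis deg -24.4 zmed 44.1 n 521 mean [627.4 415.4  43.6]
brush c [364.9 428.1] wh [57.4 58.9] long axis deg -44.6 zmed 28.2 n 323 mean [365.3 426.3  30.6]
```

Left on the lid is the thin carton (yaw 8.5°) and right is the thick one (yaw 19°). The base is at yaw 5.3° and the chest at 11.2°. I'll turn the tool to yaw 109° and compute the shifts.

```bash
cat > d.py <<'E'
import sys,numpy as np
from bench import arm
from scipy.spatial.transform import Rotation as Ro
x,y,z,yaw=map(float,sys.argv[1:5])
s=arm.state(); R=Ro.from_euler('xyz',s['tcp_rot'],degrees=True)
T=Ro.from_euler('xyz',[180,0,yaw],degrees=True)
d=np.array([x,y,z])/1000-s['position']
print('turn units',np.round((R.inv()*T).as_rotvec()/(np.pi/2),3),'shift now-axes',np.round(R.inv().apply(d)/.03,2),'after-turn axes',np.round(T.inv().apply(d)/.03,2))
E
python3 -m creep '[[[0,0,0],[0,0,-0.11]],[[0,0,0],[0,0,-0.11]],[[0,0,0],[0,0,-0.11]],[[0,0,0],[0,0,-0.11]],[[0,0,0],[0,0,-0.11]],[[0,0,0],[0,0,-0.11]],[[0,0,0],[0,0,-0.11]],[[0,0,0],[0,0,-0.11]],[[0,0,0],[0,0,-0.11]]]' 100 40
python3 d.py 632 -159 230 109.2
```

```text
clock: 1.23
position: [0.1915, -0.5417, 0.2307]
tcp_rot: [180.0, -0.1, 108.9]
ft_force: [0.5, 0.7, 1.1]
width: 0.0857
finger_force: 0.0
turn units [ 0.    -0.001 -0.003] shift now-axes [ 7.32 18.02  0.04] after-turn axes [ 7.22 18.06  0.02]
```

```bash
python3 -m creep '[[[0.36,0.9,0],[0,0,0]],[[0.36,0.9,0],[0,0,0]],[[0.36,0.9,0],[0,0,0]],[[0.36,0.9,0],[0,0,0]],[[0.36,0.9,0],[0,0,0]],[[0.36,0.9,0],[0,0,0]],[[0.36,0.9,0],[0,0,0]],[[0.36,0.9,0],[0,0,0]],[[0.36,0.9,0],[0,0,0]],[[0.36,0.9,0],[0,0,0]]]'
python3 -m creep '[[[0.36,0.9,0],[0,0,0]],[[0.36,0.9,0],[0,0,0]],[[0.36,0.9,0],[0,0,0]],[[0.36,0.9,0],[0,0,0]],[[0.36,0.9,0],[0,0,0]],[[0.36,0.9,0],[0,0,0]],[[0.36,0.9,0],[0,0,0]],[[0.36,0.9,0],[0,0,0]],[[0.36,0.9,0],[0,0,0]],[[0.36,0.9,0],[0,0,0]],[[0,0,0],[0,0,0]]]'
python3 d.py 632 -159 121 109.2
```

```text
clock: 2.48
position: [0.4136, -0.3528, 0.2309]
tcp_rot: [-180.0, -0.0, 108.6]
ft_force: [-0.2, -0.2, 0.1]
width: 0.0856
finger_force: 0.0
clock: 3.85
position: [0.6357, -0.1639, 0.2304]
tcp_rot: [-180.0, -0.0, 108.7]
ft_force: [0.6, -0.4, -0.0]
width: 0.0855
finger_force: 0.0
turn units [-0.    -0.001 -0.005] shift now-axes [ 0.19 -0.06  3.65] after-turn axes [ 0.2  -0.06  3.65]
```

```bash
python3 -m creep '[[[0.2,-0.06,0],[0,0,-0.005]],[[0,0,0.7],[0,0,0]],[[0,0,0.7],[0,0,0]],[[0,0,0.7],[0,0,0]],[[0,0,0.6],[0,0,0]],[[0,0,0.5],[0,0,0]],[[0,0,0.3],[0,0,0]],[[0,0,0.15],[0,0,0]],[[0,0,0],[0,0,0]]]' 100 40
python3 -m creep '[[[0,0,0],[0,0,0]],[[0,0,0],[0,0,0]],[[0,0,0],[0,0,0]],[[0,0,0],[0,0,0]],[[0,0,0],[0,0,0]],[[0,0,0],[0,0,0]]]' 0 30
```

```text
clock: 4.97
position: [0.6312, -0.1604, 0.1219]
tcp_rot: [180.0, 0.0, 109.0]
ft_force: [0.0, 0.2, 0.4]
width: 0.0853
finger_force: 0.0
clock: 5.72
position: [0.6322, -0.1603, 0.1228]
tcp_rot: [179.9, 0.1, 109.0]
ft_force: [2.8, 1.5, 5.4]
width: 0.0557
finger_force: 33.6
```

```bash
python3 -m creep '[[[0,0,-0.2],[0,0,0]],[[0,0,-0.5],[0,0,0]],[[0,0,-0.7],[0,0,0]],[[0,0,-0.7],[0,0,0]],[[0,0,-0.7],[0,0,0]],[[0,0,-0.4],[0,0,0]],[[0,0,0],[0,0,0.075]],[[0,0,0],[0,0,0.075]],[[0,0,0],[0,0,0]]]'
python3 d.py 475.4 281.1 218 95.3
```

```text
clock: 6.85
position: [0.6305, -0.1602, 0.2174]
tcp_rot: [-179.9, -0.0, 95.6]
ft_force: [0.1, -0.6, -4.1]
width: 0.0551
finger_force: 32.9
turn units [-0.001 -0.     0.003] shift now-axes [ 1.514e+01 -3.710e+00 -1.000e-02] after-turn axes [15.13 -3.79 -0.02]
```

```bash
python3 -m creep '[[[0.4,-0.1,0],[0,0,0]],[[0.75,-0.185,0],[0,0,0]],[[0.75,-0.185,0],[0,0,0]],[[0.75,-0.185,0],[0,0,0]],[[0.75,-0.185,0],[0,0,0]],[[0.75,-0.185,0],[0,0,0]],[[0.75,-0.185,0],[0,0,0]],[[0.75,-0.185,0],[0,0,0]],[[0.75,-0.185,0],[0,0,0]],[[0.75,-0.185,0],[0,0,0]]]'
python3 -m creep '[[[0.75,-0.185,0],[0,0,0]],[[0.75,-0.185,0],[0,0,0]],[[0.75,-0.185,0],[0,0,0]],[[0.75,-0.185,0],[0,0,0]],[[0.75,-0.185,0],[0,0,0]],[[0.75,-0.185,0],[0,0,0]],[[0.75,-0.185,0],[0,0,0]],[[0.75,-0.185,0],[0,0,0]],[[0.75,-0.185,0],[0,0,0]],[[0.75,-0.185,0],[0,0,0]],[[0.4,-0.1,0],[0,0,0]],[[0,0,0],[0,0,0]]]'
python3 d.py 475.4 281.1 56 95.3
python3 - <<'E'
from h import *
s=snap('top','top1.png'); X=cloud(s); cv2.imwrite('pics/crop1.png',cv2.resize(s['color'][150:280,150:320,::-1],None,fx=4,fy=4))
fit(X,(195,190,245,228),.03,.06,'base')
E
```

```text
clock: 8.1
position: [0.5573, 0.0495, 0.2178]
tcp_rot: [180.0, -0.0, 95.5]
ft_force: [0.4, -0.3, -4.5]
width: 0.0554
finger_force: 32.9
clock: 9.6
position: [0.4763, 0.2791, 0.2178]
tcp_rot: [180.0, 0.0, 95.6]
ft_force: [0.3, 0.6, -3.0]
width: 0.0553
finger_force: 32.9
turn units [0.    0.    0.003] shift now-axes [ 0.07 -0.02  5.39] after-turn axes [ 0.07 -0.02  5.39]
base c [475.6 280.5] wh [56.1 88.9] long axis deg -84.5 zmed 39.2 n 313 mean [471.3 263.4  39.1]
```

View pics/crop1.png

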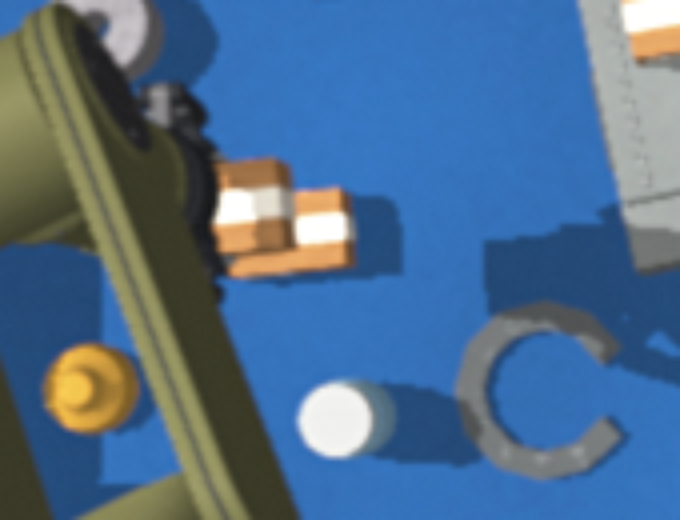

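The crop shows the held carton above the base carton, at about (255,205) against (290,235) in crop pixels. The offset is the height parallax, and the jar and discs are clear of the gripper. Lowering.

```bash
python3 -m creep '[[[0.07,-0.02,0],[0,0,0]],[[0,0,0.8],[0,0,0]],[[0,0,0.9],[0,0,0]],[[0,0,0.9],[0,0,0]],[[0,0,0.9],[0,0,0]],[[0,0,0.8],[0,0,0]],[[0,0,0.5],[0,0,0]],[[0,0,0.25],[0,0,0]],[[0,0,0.15],[0,0,0]],[[0,0,0.1],[0,0,0]],[[0,0,0],[0,0,0]]]'
```

```text
clock: 11.02
position: [0.4762, 0.2806, 0.0591]
tcp_rot: [180.0, -0.0, 95.5]
ft_force: [0.1, 0.0, -3.9]
width: 0.0553
finger_force: 32.9
```

```bash
python3 -m creep '[[[0,0,0.06],[0,0,0]],[[0,0,0.06],[0,0,0]],[[0,0,0.04],[0,0,0]],[[0,0,0],[0,0,0]]]'
```

```text
clock: 11.52
position: [0.4761, 0.2805, 0.0548]
tcp_rot: [180.0, -0.0, 95.5]
ft_force: [-2.2, 0.0, 3.6]
width: 0.0554
finger_force: 33.9
```

Contact made. Release, go up, and head for the thin carton.

```bash
python3 -m creep '[[[0,0,0],[0,0,0]],[[0,0,0],[0,0,0]],[[0,0,0],[0,0,0]],[[0,0,0],[0,0,0]],[[0,0,-0.3],[0,0,0]],[[0,0,-0.7],[0,0,0]],[[0,0,-1],[0,0,0]],[[0,0,-1],[0,0,0]],[[0,0,-1],[0,0,0]],[[0,0,-1],[0,0,0]],[[0,0,0],[0,0,-0.035]],[[0,0,0],[0,0,0]]]' 100
python3 d.py 615.5 -18.5 120 98.5
```

```text
clock: 13.02
position: [0.476, 0.2805, 0.205]
tcp_rot: [179.9, -0.0, 98.6]
ft_force: [0.6, 0.6, -0.1]
width: 0.0854
finger_force: 0.0
turn units [ 0.001 -0.     0.002] shift now-axes [-10.55   3.1    2.83] after-turn axes [-10.54   3.12   2.83]
```

```bash
python3 -m creep '[[[-0.88,0.26,0],[0,0,0]],[[-0.88,0.26,0],[0,0,0]],[[-0.88,0.26,0],[0,0,0]],[[-0.88,0.26,0],[0,0,0]],[[-0.88,0.26,0],[0,0,0]],[[-0.88,0.26,0],[0,0,0]],[[-0.88,0.26,0],[0,0,0]],[[-0.88,0.26,0],[0,0,0]],[[-0.88,0.26,0],[0,0,0]],[[-0.88,0.26,0],[0,0,0]],[[-0.88,0.26,0],[0,0,0]],[[-0.88,0.26,0],[0,0,0]]]'
python3 - <<'E'
from h import *
s=snap('top'); X=cloud(s)
fit(X,(195,185,245,228),.075,.1,'column')
fit(X,(195,185,245,228),.015,.1,'column all')
cv2.imwrite('pics/crop2.png',cv2.resize(s['color'][110:250,150:350,::-1],None,fx=4,fy=4))
E
python3 d.py 615.5 -18.5 117 98.5
```

```text
clock: 14.52
position: [0.616, -0.0195, 0.2034]
tcp_rot: [-179.9, -0.0, 98.6]
ft_force: [0.7, 0.1, -0.0]
width: 0.0854
finger_force: 0.0
column c [475.7 280.9] wh [56.1 91.3] long axis deg -84.6 zmed 84.6 n 655 mean [475.4 280.2  84.5]
column all c [475.5 280.6] wh [56.5 91.9] long axis deg -84.4 zmed 84.1 n 772 mean [474.2 276.   78.8]
turn units [0.    0.002 0.   ] shift now-axes [ 0.17 -0.06  2.88] after-turn axes [ 0.16 -0.06  2.88]
```

View pics/crop2.png

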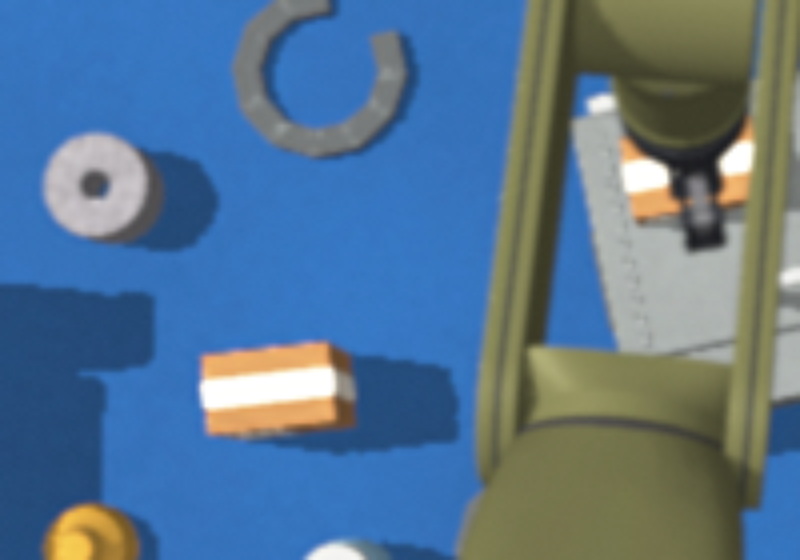

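The crop shows the thick carton square on the base at crop (278,390), and the fit puts it within 1 mm. The gripper straddles the thin carton at (690,170). Descend and grip.

```bash
python3 -m creep '[[[0.03,-0.03,0.5],[0,0,0]],[[0,0,0.7],[0,0,0]],[[0,0,0.7],[0,0,0]],[[0,0,0.5],[0,0,0]],[[0,0,0.3],[0,0,0]],[[0,0,0.13],[0,0,0]],[[0,0,0],[0,0,0]]]' 100 30
python3 -m creep '[[[0,0,0],[0,0,0]],[[0,0,0],[0,0,0]],[[0,0,0],[0,0,0]],[[0,0,0],[0,0,0]],[[0,0,0],[0,0,0]],[[0,0,0],[0,0,0]]]' 0 30
python3 -m creep '[[[0,0,-0.2],[0,0,0]],[[0,0,-0.5],[0,0,0]],[[0,0,-0.7],[0,0,0]],[[0,0,-0.6],[0,0,0]],[[0,0,-0.3],[0,0,0]],[[0,0,-0.2],[0,0,0.035]],[[0,0,0],[0,0,0]]]'
python3 d.py 476 280.6 190 95.5
```

```text
clock: 15.45
position: [0.6154, -0.0178, 0.1192]
tcp_rot: [180.0, 0.0, 98.7]
ft_force: [-0.1, 0.0, -0.1]
width: 0.0855
finger_force: 0.0
clock: 16.2
position: [0.6159, -0.018, 0.1201]
tcp_rot: [179.9, 0.0, 98.7]
ft_force: [-0.9, -0.7, 6.1]
width: 0.0557
finger_force: 33.4
clock: 17.08
position: [0.6153, -0.0179, 0.1945]
tcp_rot: [180.0, 0.0, 95.6]
ft_force: [-0.1, -0.5, -3.3]
width: 0.0552
finger_force: 32.6
turn units [0.    0.    0.001] shift now-axes [10.35 -3.66  0.15] after-turn axes [10.35 -3.67  0.15]
```

```bash
python3 -m creep '[[[0.45,-0.16,0],[0,0,0]],[[0.9,-0.318,0],[0,0,0]],[[0.9,-0.318,0],[0,0,0]],[[0.9,-0.318,0],[0,0,0]],[[0.9,-0.318,0],[0,0,0]],[[0.9,-0.318,0],[0,0,0]],[[0.9,-0.318,0],[0,0,0]],[[0.9,-0.318,0],[0,0,0]],[[0.9,-0.318,0],[0,0,0]],[[0.9,-0.318,0],[0,0,0]],[[0.9,-0.318,0],[0,0,0]],[[0.9,-0.318,0],[0,0,0]]]'
python3 -m creep '[[[0.0,0,0],[0,0,0]],[[0,0,0.6],[0,0,0]],[[0,0,0.8],[0,0,0]],[[0,0,0.8],[0,0,0]],[[0,0,0.5],[0,0,0]],[[0,0,0.2],[0,0,0]],[[0,0,0.1],[0,0,0]],[[0,0,0],[0,0,0]]]'
python3 d.py 476 280.6 97 95.5
```

```text
clock: 18.58
position: [0.4743, 0.2818, 0.1935]
tcp_rot: [-179.9, 0.0, 95.6]
ft_force: [-0.0, -0.2, -2.6]
width: 0.055
finger_force: 32.5
clock: 19.58
position: [0.4765, 0.2808, 0.1046]
tcp_rot: [179.9, -0.0, 95.5]
ft_force: [-0.6, 0.1, -2.0]
width: 0.0553
finger_force: 32.5
turn units [ 0.001 -0.     0.   ] shift now-axes [-0.   -0.02  0.25] after-turn axes [-0.   -0.02  0.25]
```

```bash
python3 -m creep '[[[0,0,0.1],[0,0,0]],[[0,0,0.08],[0,0,0]],[[0,0,0.06],[0,0,0]],[[0,0,0.03],[0,0,0]],[[0,0,0],[0,0,0]]]'
```

```text
clock: 20.2
position: [0.4762, 0.2807, 0.0971]
tcp_rot: [180.0, -0.0, 95.5]
ft_force: [-1.6, -1.1, 5.1]
width: 0.0549
finger_force: 33.5
```

```bash
python3 -m creep '[[[0,0,0],[0,0,0]],[[0,0,0],[0,0,0]],[[0,0,0],[0,0,0]],[[0,0,0],[0,0,0]],[[0,0,-0.3],[0,0,0]],[[0,0,-0.7],[0,0,0]],[[0,0,-1],[0,0,0]],[[0,0,-1],[0,0,0]],[[0,0,-0.8],[0,0,-0.063]],[[0,0,0],[0,0,0]]]' 100
python3 d.py 544 -107.8 200 101.2
```

```text
clock: 21.45
position: [0.4776, 0.2814, 0.2127]
tcp_rot: [179.7, -0.1, 101.2]
ft_force: [0.0, -0.1, -0.5]
width: 0.0856
finger_force: 0.0
turn units [ 0.003 -0.001 -0.001] shift now-axes [-13.16  -0.34   0.4 ] after-turn axes [-13.16  -0.35   0.42]
```

```bash
python3 -m creep '[[[-0.94,-0.025,0],[0,0,0]],[[-0.94,-0.025,0],[0,0,0]],[[-0.94,-0.025,0],[0,0,0]],[[-0.94,-0.025,0],[0,0,0]],[[-0.94,-0.025,0],[0,0,0]],[[-0.94,-0.025,0],[0,0,0]],[[-0.94,-0.025,0],[0,0,0]]]'
python3 -m creep '[[[-0.94,-0.025,0],[0,0,0]],[[-0.94,-0.025,0],[0,0,0]],[[-0.94,-0.025,0],[0,0,0]],[[-0.94,-0.025,0],[0,0,0]],[[-0.94,-0.025,0],[0,0,0]],[[-0.94,-0.025,0],[0,0,0]],[[-0.94,-0.025,0],[0,0,0]],[[0,0,0],[0,0,0]]]'
python3 - <<'E'
from h import *
s=snap('top','top3.png'); X=cloud(s)
fit(X,(195,180,245,228),.11,.14,'column')
fit(X,(330,165,390,192),.135,.16,'bar')
s=snap('side'); cv2.imwrite('pics/crop3.png',cv2.resize(s['color'][130:330,240:400,::-1],None,fx=3,fy=3))
E
python3 d.py 544 -107.8 125 101.2
```

```text
clock: 22.32
position: [0.5085, 0.085, 0.2089]
tcp_rot: [-179.9, -0.0, 101.1]
ft_force: [-0.2, 0.9, -0.4]
width: 0.0857
finger_force: 0.0
clock: 23.32
position: [0.5421, -0.1102, 0.2088]
tcp_rot: [-179.9, -0.0, 101.0]
ft_force: [-0.7, 0.6, -0.7]
width: 0.0854
finger_force: 0.0
column c [476.2 280.4] wh [56.4 92. ] long axis deg -84.2 zmed 118.8 n 685 mean [475.8 279.4 118.6]
bar c [ 544.1 -109.2] wh [ 11.4 113.4] long axis deg -78.8 zmed 149.4 n 62 mean [537.3 -78.4 149.4]
turn units [-0.001 -0.001 -0.001] shift now-axes [-0.    0.09  2.8 ] after-turn axes [0.   0.08 2.8 ]
```

View pics/crop3.png

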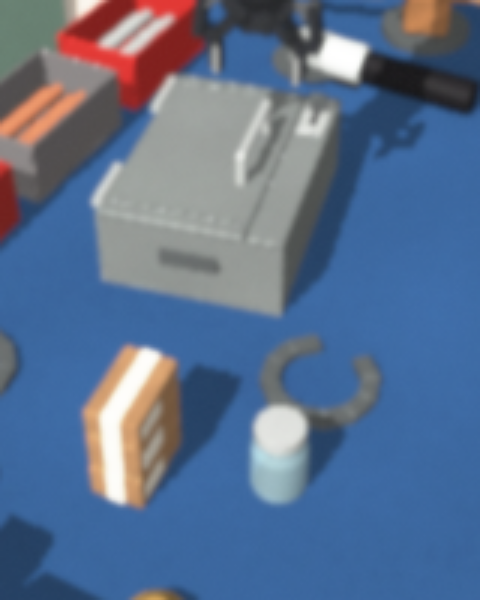

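The column stands square (side crop about (135,425)) and the gripper is over the bar (crop (255,140)). Descend, grip the bar, and tug.

```bash
python3 -m creep '[[[0,0.08,0.4],[0,0,0]],[[0,0,0.7],[0,0,0]],[[0,0,0.7],[0,0,0]],[[0,0,0.5],[0,0,0]],[[0,0,0.3],[0,0,0]],[[0,0,0.13],[0,0,0]],[[0,0,0],[0,0,0]]]' 100 30
python3 -m creep '[[[0,0,0],[0,0,0]],[[0,0,0],[0,0,0]],[[0,0,0],[0,0,0]],[[0,0,0],[0,0,0]],[[0,0,0],[0,0,0]],[[0,0,0],[0,0,0]],[[0,0,0],[0,0,0]],[[0,0,0],[0,0,0]]]' 0 30
python3 -m creep '[[[0,0,-0.04],[0,0,0]],[[0,0,-0.04],[0,0,0]],[[0,0,-0.04],[0,0,0]],[[0,0,0],[0,0,0]]]'
```

```text
clock: 24.3
position: [0.545, -0.1083, 0.1282]
tcp_rot: [180.0, 0.0, 101.2]
ft_force: [-0.8, -0.6, 0.1]
width: 0.0855
finger_force: 0.0
clock: 25.3
position: [0.5451, -0.1083, 0.1283]
tcp_rot: [180.0, 0.0, 101.2]
ft_force: [0.8, 0.6, 3.2]
width: 0.0109
finger_force: 29.3
clock: 25.8
position: [0.5455, -0.1082, 0.1303]
tcp_rot: [180.0, -0.0, 101.2]
ft_force: [6.1, -0.1, -12.4]
width: 0.0109
finger_force: 29.6
```

```bash
python3 -m creep '[[[0,0,-0.04],[0,0,0]],[[0,0,-0.04],[0,0,0]],[[0,0,0],[0,0,0]]]'
```

```text
clock: 26.18
position: [0.5455, -0.1081, 0.1306]
tcp_rot: [-180.0, -0.1, 101.2]
ft_force: [10.8, -0.3, -25.1]
width: 0.0104
finger_force: 29.5
```

The force climbed to 25 N with almost no travel, so the catch is holding. Relax, let go, and go to the tab.

```bash
python3 -m creep '[[[0,0,0.1],[0,0,0]],[[0,0,0.1],[0,0,0]],[[0,0,0],[0,0,0]]]'
python3 -m creep '[[[0,0,0],[0,0,0]],[[0,0,0],[0,0,0]],[[0,0,0],[0,0,0]],[[0,0,0],[0,0,0]],[[0,0,-0.3],[0,0,0]],[[0,0,-0.7],[0,0,0]],[[0,0,-0.7],[0,0,0]],[[0,0,-0.5],[0,0,0]],[[0,0,0],[0,0,0]]]' 100 30
python3 d.py 518.4 -250.2 118 101.2
```

```text
clock: 26.55
position: [0.5451, -0.1083, 0.1284]
tcp_rot: [180.0, 0.0, 101.2]
ft_force: [4.0, -0.2, -2.6]
width: 0.0107
finger_force: 31.5
clock: 27.68
position: [0.5458, -0.1085, 0.1957]
tcp_rot: [179.8, 0.1, 101.2]
ft_force: [-0.1, -0.8, -0.2]
width: 0.0856
finger_force: 0.0
turn units [ 0.002  0.001 -0.   ] shift now-axes [-4.45 -1.82  2.59] after-turn axes [-4.46 -1.81  2.59]
```

```bash
python3 -m creep '[[[-0.74,-0.3,0],[0,0,0]],[[-0.74,-0.3,0],[0,0,0]],[[-0.74,-0.3,0],[0,0,0]],[[-0.74,-0.3,0],[0,0,0]],[[-0.74,-0.3,0],[0,0,0]],[[-0.74,-0.3,0],[0,0,0]],[[0,0,0.8],[0,0,0]],[[0,0,0.8],[0,0,0]],[[0,0,0.6],[0,0,0]],[[0,0,0.3],[0,0,0]],[[0,0,0],[0,0,0]]]' 0 30
python3 d.py 518.4 -250.2 118 101.2
```

```text
clock: 29.05
position: [0.517, -0.249, 0.1181]
tcp_rot: [-179.9, -0.1, 101.2]
ft_force: [0.9, 0.7, 0.4]
width: 0.0001
finger_force: 0.0
turn units [-0.001 -0.001 -0.   ] shift now-axes [-0.05  0.04  0.  ] after-turn axes [-0.05  0.04  0.  ]
```

```bash
python3 -m creep '[[[0.12,0.02,0],[0,0,0]],[[0.12,0.02,0],[0,0,0]],[[0.12,0,0],[0,0,0]],[[0.12,0,0],[0,0,0]],[[0.12,0,0],[0,0,0]],[[0.12,0,0],[0,0,0]],[[0.1,0,0],[0,0,0]],[[0.1,0,0],[0,0,0]],[[0,0,0],[0,0,0]]]'
python3 d.py 514.0 -217.3 118 101.2
```

```text
clock: 30.18
position: [0.514, -0.2229, 0.1193]
tcp_rot: [180.0, 0.1, 101.2]
ft_force: [0.6, -4.2, 1.5]
width: -0.0001
finger_force: 2.4
turn units [0.    0.001 0.   ] shift now-axes [0.18 0.04 0.04] after-turn axes [0.18 0.04 0.04]
```

```bash
python3 -m creep '[[[0.07,0,0],[0,0,0]],[[0.07,0,0],[0,0,0]],[[0.07,0,0],[0,0,0]],[[0.07,0,0],[0,0,0]],[[0,0,0],[0,0,0]]]'
```

```text
clock: 30.8
position: [0.5141, -0.2226, 0.1196]
tcp_rot: [179.9, 0.9, 101.3]
ft_force: [1.0, -25.9, -7.3]
width: 0.0003
finger_force: 12.4
```

Stopped dead at 26 N, so this should be the end stop. Back off, rise, and check the tab position.

```bash
python3 -m creep '[[[-0.25,0,0],[0,0,0]],[[-0.25,0,0],[0,0,0]],[[0,0,-0.8],[0,0,0]],[[0,0,-0.9],[0,0,0]],[[0,0,-0.9],[0,0,0]],[[0,0.6,0],[0,0,0]],[[0.3,0.6,0],[0,0,0]],[[0.9,0.6,0],[0,0,0]],[[0.9,0,0],[0,0,0]],[[0.9,0,0],[0,0,0]],[[0.9,0,0],[0,0,0]],[[0,0,0],[0,0,0]]]' 100 25
python3 - <<'E'
from h import *
s=snap('top'); X=cloud(s)
fit(X,(375,170,425,208),.118,.145,'tab')
cv2.imwrite('pics/crop4.png',cv2.resize(s['color'][110:230,290:430,::-1],None,fx=4,fy=4))
E
python3 d.py 545.1 -108.3 128.3 101.2
```

```text
clock: 32.3
position: [0.5441, -0.1002, 0.1953]
tcp_rot: [-179.8, -0.2, 101.4]
ft_force: [0.0, 0.0, -0.7]
width: 0.0853
finger_force: 0.0
tab c [ 528.2 -189.4] wh [69.6 17. ] long axis deg 39.8 zmed 133.3 n 38 mean [ 513.1 -201.4  133.3]
turn units [-0.002 -0.001  0.002] shift now-axes [-0.22 -0.03  2.24] after-turn axes [-0.22 -0.03  2.24]
```

View pics/crop4.png

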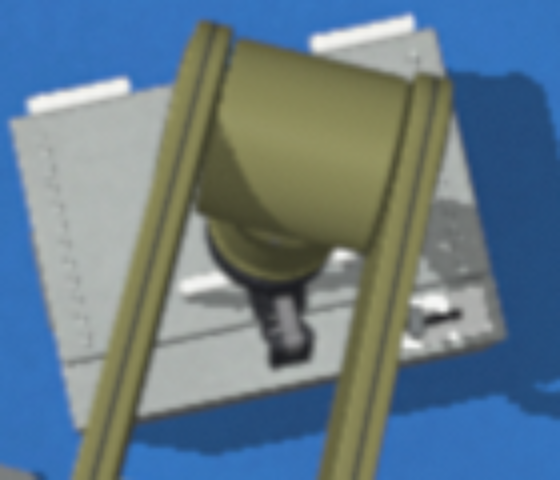

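The tab now sits at the left end of its slot (crop (412,318)), about 22 mm further over. Grip the bar again and raise along the hinge arc.

```bash
python3 -m creep '[[[-0.22,-0.02,0.2],[0,0,0]],[[0,0,0.6],[0,0,0]],[[0,0,0.6],[0,0,0]],[[0,0,0.5],[0,0,0]],[[0,0,0.3],[0,0,0]],[[0,0,0],[0,0,0]]]' 100 30
python3 -m creep '[[[0,0,0],[0,0,0]],[[0,0,0],[0,0,0]],[[0,0,0],[0,0,0]],[[0,0,0],[0,0,0]],[[0,0,0],[0,0,0]],[[0,0,0],[0,0,0]],[[0,0,0],[0,0,0]],[[0,0,0],[0,0,0]]]' 0 30
python3 -m creep '[[[0.0,0.085,-0.25],[0,0,0]],[[0,0.085,-0.25],[0,0,0]],[[0,0,0],[0,0,0]]]'
```

```text
clock: 33.1
position: [0.5453, -0.1101, 0.1302]
tcp_rot: [-179.9, -0.0, 101.2]
ft_force: [-0.1, -0.5, 0.0]
width: 0.0856
finger_force: 0.0
clock: 34.1
position: [0.5454, -0.1099, 0.1314]
tcp_rot: [-180.0, 0.0, 101.2]
ft_force: [-2.2, -0.4, 5.0]
width: 0.0108
finger_force: 29.5
clock: 34.48
position: [0.5502, -0.109, 0.1462]
tcp_rot: [-179.9, -0.0, 101.2]
ft_force: [-2.3, -3.0, -2.5]
width: 0.0107
finger_force: 29.4
```

The lid is free. Continue along the arc.

```bash
python3 -m creep '[[[0,0.113,-0.238],[0,0,0]],[[0,0.113,-0.238],[0,0,0]],[[0,0.135,-0.227],[0,0,0]],[[0,0.135,-0.227],[0,0,0]],[[0,0.16,-0.21],[0,0,0]],[[0,0.16,-0.21],[0,0,0]],[[0,0,0],[0,0,0]]]'
python3 -m creep '[[[0,0.18,-0.192],[0,0,0]],[[0,0.18,-0.192],[0,0,0]],[[0,0.2,-0.172],[0,0,0]],[[0,0.2,-0.172],[0,0,0]],[[0,0.215,-0.152],[0,0,0]],[[0,0.215,-0.152],[0,0,0]],[[0,0,0],[0,0,0]],[[0,0,0],[0,0,0]]]'
python3 - <<'E'
from h import *
s=snap('top'); X=cloud(s)
fit(X,(195,180,245,228),.11,.14,'column')
s=snap('side'); cv2.imwrite('pics/crop5.png',cv2.resize(s['color'][110:330,240:440,::-1],None,fx=2.7,fy=2.7))
E
```

```text
clock: 35.35
position: [0.5734, -0.1043, 0.1877]
tcp_rot: [-179.8, -0.0, 101.2]
ft_force: [-7.3, -2.7, 2.7]
width: 0.0108
finger_force: 29.4
clock: 36.35
position: [0.6084, -0.0973, 0.2205]
tcp_rot: [-179.9, 0.0, 101.2]
ft_force: [-9.6, -2.0, 9.2]
width: 0.0107
finger_force: 30.0
column c [476.5 279.7] wh [56.7 91.2] long axis deg -84.2 zmed 118.5 n 689 mean [475.8 279.1 118.5]
```

View pics/crop5.png

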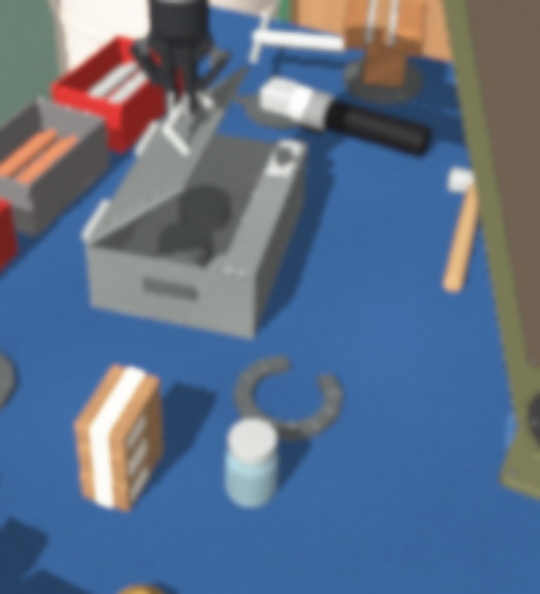

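The lid is held open at about 42° (crop (180,130)) and the column is intact at (120,440). Handing in.

```bash
python3 -c "
from bench import arm
print(arm.job_done())"
```

```text
the job is handed in; nothing more can be done
None
```

The job is handed in, no verdict shown: both cartons are stacked squarely on the base carton, the tug showed the catch was holding, the release tab is pushed to its stop, and the gripper holds the lid by its bar at about 42 degrees.

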